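# Take the saucepan off the heat and cover it

## Task

On the low two-field hot plate, slide the saucepan off the round heating field and onto the square resting field without lifting it off the plate, until the whole pan body stands inside the square. Then take the steel lid from its sloping rest and lay it gently on the pan, level and centred so that it covers the mouth all round. Do not push the flask, the plastic tub or the white dish about.

Things in the scene. Friction and masses are not known exactly. Their poses are not given: they have to be found in the camera images.
- hob: two-field bench hot plate, fixed, white housing with flat dark glass top, 390 (its x) x 205 (its y) x 45 mm high; origin at the centre of its underside; its -x end, with two knobs, faces the robot; the glass top is 45 mm above the origin. One field is nearer its -x end and the other nearer its +x end, 92.5 mm either side of the middle; which is which varies
- heat_field: round heating field printed flat on the glass: two concentric grey rings of 83 and 60 mm radius; origin at its centre on the glass; the pan starts here (centre within about 10 mm)
- rest_field: square resting field printed flat on the glass: grey outline 180 x 180 mm with a small cross in the middle; origin at its centre on the glass, x and y along the sides of the square; 185 mm from the heating field's centre
- pan: loose open steel saucepan, about 0.5 kg, 152 mm outside diameter, 72 mm high, wall upright, 4 mm thick; origin: centre of its underside, z up. A black stub handle, 18 mm wide, 14 mm thick, runs along +y (roughly to the robot's left) to 163 mm from the axis, its middle 53 mm above the underside. Pinch the wall at the rim from above, or grip the handle
- lid: loose dark steel lid, about 0.32 kg, 168 mm disc, domed to 13 mm at the middle; on it a round black knob, 38 mm diameter, sides 13 to 37 mm above the underside. Origin: centre of the flat underside, z along the knob. Starts leaning on the lid rest, z 30 degrees from vertical, knob tipped to the robot's right. Laid on the pan, its underside is 72 mm above the pan's origin; it has no locating edge
- lid_rest: fixed sheet-metal lid rest, about 170 x 130 mm foot and 115 mm high; its sloping plate rises 30 degrees along its own +x, which points roughly to the robot's left, and two 16 mm high pins at its lower edge (right) keep the lid from sliding; origin at the centre on the worktop; the lid's underside centre rests 72 mm above it; lift the lid off along its own z axis
- conical_flask: glass conical flask with stopper, 81 mm wide, 180 mm high, bystander; origin at the centre of its underside
- tub: printed white plastic dairy tub, 98 mm wide, 79 mm high, bystander; origin at the centre of its underside
- evap_dish: white porcelain evaporating dish, 78 mm wide, 27 mm high, bystander; origin at the centre of its underside
- lab_jack: fixed lab jack between hot plate and lid rest; its platform, about 190 x 170 mm, is 130 mm above the worktop; origin at its foot, about below the platform's middle. A tall upright stand rod rises about 0.17 m beyond its middle as seen from the robot, with a clamp arm on it 0.55 m up, reaching 0.2 m to the right: pass on the robot's side, low above the platform

How it is judged:
On the way:
1. the pan stands wholly inside the square resting field while the lid is still on its rest (x of pan in the frame of rest_field between -0.014 and 0.014 m and y of pan in the frame of rest_field between -0.014 and 0.014 m and linear speed of pan below 0.02 m/s and distance of lid from where it was at the start of the episode below 0.03 m), for 0.2 s.
At the end, for the whole second after the job is handed in: The pan stands on the glass inside the square outline (its centre within 14 mm of the square's centre along either side), the lid lies level on its rim, knob up, centred within 12 mm, and both are at rest (x of pan in the frame of rest_field between -0.014 and 0.014 m and y of pan in the frame of rest_field between -0.014 and 0.014 m and angle between pan's own z axis and vertical below 0.04 rad and angle between lid's own z axis and vertical below 0.05 rad and z of lid in the frame of pan between 0.068 and 0.077 m and horizontal distance between lid and pan below 0.012 m and linear speed of each of lid, pan below 0.01 m/s); the robot touches nothing.
It fails at once if the pan is lifted more than 6 mm off the glass (z of pan in the frame of hob above 0.051 m).
It fails at once if the pan is tipped by more than 6 degrees (angle between pan's own z axis and vertical above 0.105 rad).
It fails at once if the lid is dropped or pressed hard on the pan (over 50 N) (contact force between lid and pan above 50 N).
It fails at once if the flask, the tub or the white dish is pushed by more than 30 mm (distance of any of conical_flask, tub, evap_dish from where it was at the start of the episode above 0.03 m).
It also fails if it takes over 69 s, if anything falls off the work surface, if the arm or the gripper's body presses on something with over 40 N, if the wrist force passes 120 N, or if a joint passes its speed limit or range.

## Robot

A 6-joint arm with a two-finger parallel gripper is mounted at the origin on a cart in front of the work surface, level with it; the furniture and walls round the work are solid. World frame = base frame: x ahead of the robot, y to its left, z up, the work surface at z = 0. Lengths are in m, angles in rad, forces in N, time in s.
With the tool pointing down it reaches from about 0.375 to 0.9 m from the base axis. Payload 3.1 kg.
Tool frame: the origin (TCP) lies at the centre of the arm's flange, where the gripper is bolted on; the fingertips stand 173 mm ahead of it and the grasp point (between the pads) lies 155 mm ahead of it; z points along the fingers, y is the line along which they close (so a half turn about z gives the same grasp; the last joint's range is limited). The gripper opens to 85 mm and grips with 20 to 120 N. Pads are 22 mm wide; open, the fingers measure 114 mm over their backs; the gripper's body (76 mm by 85 mm) begins 54 mm behind the grasp point. The pads swing forward as they close: fully open they stand 13 mm farther back than shut.
Start: joints at [0.932, 0.527, 1.433, -0, 1.181, -0.178], TCP at [0.277, 0.56, 0.405] pointing down, gripper open.
Joint ranges: [-3.08, 3.08], [-0.75, 2.2], [0.22, 2.44], [-1.43, 4.57], [0, 2.65], [-2.85, 2.85]. Speed limits (rad/s): [2.79, 2.79, 3.14, 3.14, 3.14, 3.14].

## Interface

Orientations are given as a unit quaternion [x, y, z, w].
In Python, from station import * gives the robot as it stands.
- The arm moves only by the shell command python3 -m jog 'ROWS' [OPENING] [FORCE]. ROWS is a JSON object of lists of equal length, an entry for each row: "linear": the shift along the world's x, y, z in mm, a list of three; "turn": the turn about the world's z in units of 5 degrees (1.0 is 5 degrees). A call has 1 to 12 rows; each row shifts and turns the commanded pose from where the row before left it; what a row does not reach is not made up. A row lasts 1/8 s, in which the tool goes at most 62.5 mm and 10.7 degrees, less where a joint would pass 70% of its speed; a pose out of reach is approached as far as the arm can. A call is refused whole if a number of a shift passes 62.5 or a number of a turn 1, either way. A call with a gripper value outside its range is refused whole. OPENING is the opening, from 0 (shut) to 1 (fully open), set as the call begins (- or left out, the last holds). The fingers move at their own pace and stop on an object; FORCE is the grip in N (left out, the last holds). Time passes only in rows, so rows that do not move let the fingers close. It gives the time, the measured TCP pose, the force, the opening and the grip force at its end, in the units of the state.
- sense(): the state, without advancing time (a new reading comes with each control period).
- snapshot(name): name is "scene" or "side" or "wrist"; returns the picture (420x560x3 uint8, red, green, blue); there is no depth.
- get_calibration(name): a dict with "fx", "fy", "cx", "cy" (pixels), "dist_coeffs" ([k1, k2, p1, p2, k3] as OpenCV has them; the pictures are not rectified), "world_to_cam" (4x4, takes a point from world to camera coordinates). Camera axes: x right, y down, z forward; pixel columns grow to the right and rows downward; lengths in m; the calibration is good to about 2 mm. A picture is of the moment at which its call begins: read the wrist's pose just before it. get_calibration takes no time and is no camera call; for the wrist camera it gives the pose at the moment of the call.
- sign_off(): hands the job in; it is judged then, once.
The state is a dict: "t": time; "q": joint angles; "qd": joint speeds; "tau": joint torques, N m; "tcp_pos": TCP position; "tool_rot": TCP orientation; "force": force on the tool from outside, world axes, zero at the start; "ft_torque": the same for the moment, N m; "finger_gap": opening from 0.0 (shut) to 1.0 (fully open); "gripper_force": force on a finger pad.
Only numpy, scipy, OpenCV 4.12 (cv2) and the standard library are available. Lean on these libraries where they do the work, as an engineer would, in place of code of your own. Each camera call takes 0.05 s, during which the arm holds its last target. There are 200 camera calls.

## Working session

There is one attempt and no reset: what is moved stays moved. The work goes in short steps, Python scripts to look and compute and a shell command to move; the robot and the scene stay as the last step left them, time stands still between calls to the robot, and variables do not carry over. Pictures are saved under pics/ and viewed, at most 10 in all, crops included, and the job is handed in when it is done.

```bash
mkdir -p pics; ls; python3 - <<'E'
from station import *
import cv2,numpy as np
for n in("scene","side"):
    im=snapshot(n); cv2.imwrite(f"pics/{n}0.png",im[:,:,::-1])
    c=get_calibration(n); W=np.array(c["world_to_cam"]); print(n,c["fx"],c["dist_coeffs"],(-W[:3,:3].T@W[:3,3]).round(3),W[:3,:3].round(2).tolist())
s=sense();print(s)
E
```

```text
pics
scene 412.3644514148011 [-0.09435632  0.          0.          0.          0.        ] [-0.437 -0.601  0.627] [[0.55, -0.84, -0.02], [-0.37, -0.21, -0.91], [0.75, 0.5, -0.42]]
side 496.94057082656445 [-0.01743291  0.          0.          0.          0.        ] [ 0.208 -1.27   1.007] [[0.98, -0.21, 0.02], [-0.1, -0.56, -0.82], [0.19, 0.8, -0.57]]
{'t': 0.1, 'q': array([ 9.32525162e-01,  5.28401262e-01,  1.43375257e+00, -1.15107799e-05,
        1.18141106e+00, -1.78499870e-01]), 'qd': array([ 0.00059314, -0.00146583, -0.00431664, -0.00180056,  0.00032047,
        0.00145712]), 'tau': array([-1.31015258e-05, -4.43303955e+01, -1.78586018e+01, -2.31910835e-04,
        3.92196758e-03,  5.14585579e-06]), 'tcp_pos': array([0.27713317, 0.55986475, 0.40382077]), 'tool_rot': array([ 2.27863937e-01,  9.73692484e-01, -9.07137646e-04, -3.86731011e-04]), 'force': array([-0.08728073,  0.86735348, -0.76145055]), 'ft_torque': array([-0.06527191,  0.01375374, -0.00112256]), 'gripper_force': 0.0, 'finger_gap': 0.9984020923576665}
```

View pics/scene0.png

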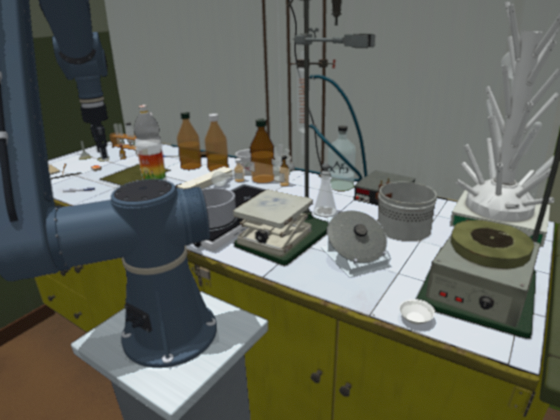

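View pics/side0.png

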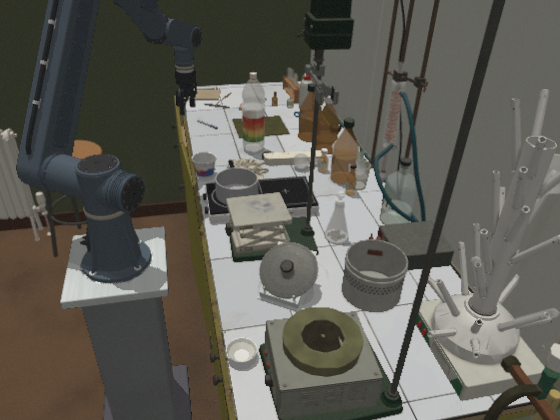

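The scene picture shows the pan partly hidden behind the arm (210,210), the jack (275,220) and the lid (357,237). The side picture shows the pan at (237,185) on the near field, the square around (290,195), the tub at (204,163), the jack at (262,220), the lid knob at (287,266) and the dish at (242,352).

```bash
cat > h.py <<'E'
from station import *
import cv2,numpy as np
def ray(c,px):
    K=np.array([[c["fx"],0,c["cx"]],[0,c["fy"],c["cy"]],[0,0,1]])
    u=cv2.undistortPoints(np.array(px,float).reshape(-1,1,2),K,np.array(c["dist_coeffs"],float)).reshape(-1,2)
    W=np.array(c["world_to_cam"]); d=np.c_[u,np.ones(len(u))]@W[:3,:3]
    return -W[:3,:3].T@W[:3,3],d
def plane(c,px,z):
    o,d=ray(c,px); return o+d*((z-o[2])/d[:,2])[:,None]
def proj(c,P):
    W=np.array(c["world_to_cam"]);K=np.array([[c["fx"],0,c["cx"]],[0,c["fy"],c["cy"]],[0,0,1]])
    return cv2.projectPoints(np.array(P,float).reshape(-1,1,3),cv2.Rodrigues(W[:3,:3])[0],W[:3,3],K,np.array(c["dist_coeffs"],float))[0].reshape(-1,2)
def tri(cs,pxs):
    A=np.zeros((3,3));b=np.zeros(3);R=[]
    for c,p in zip(cs,pxs):
        o,d=ray(c,[p]);d=d[0]/np.linalg.norm(d[0]);M=np.eye(3)-np.outer(d,d);A+=M;b+=M@o;R.append((o,M))
    X=np.linalg.solve(A,b); return X,[float(np.linalg.norm(M@(X-o))) for o,M in R]
E
python3 - <<'E'
from h import *
c=get_calibration("side");s=get_calibration("scene")
for n,p,z in [("panrim",(237,183),.117),("tub",(205,160),.079),("dish",(242,350),.027),("flaskbase",(337,236),0),("hobL",(204,188),.045),("hobnearR",(207,212),.045),("hobfarR",(315,207),.045),("hobfarL",(302,179),.045),("jack",(258,208),.13)]:
    print(n,plane(c,[p],z).round(3))
print("knob",tri([c,s],[(287,266),(361,230)]))
w=get_calibration("wrist");W=np.array(w["world_to_cam"]);print((-W[:3,:3].T@W[:3,3]).round(3),W[:3,:3].round(3).tolist(),w["fx"],w["dist_coeffs"])
E
```

```text
panrim [[0.414 0.199 0.117]]
tub [[0.327 0.455 0.079]]
dish [[ 0.326 -0.451  0.027]]
flaskbase [[ 0.721 -0.01   0.   ]]
hobL [[0.306 0.304 0.045]]
hobnearR [[0.301 0.145 0.045]]
hobfarR [[0.675 0.109 0.045]]
hobfarL [[0.679 0.304 0.045]]
jack [[0.453 0.014 0.13 ]]
knob (array([ 0.49004603, -0.23479734,  0.09361412]), [0.0005245995570977608, 0.0005245995570977841])
[0.204 0.597 0.374] [[0.444, 0.896, -0.002], [0.851, -0.42, 0.315], [0.281, -0.142, -0.949]] 300.1403291122786 [-0.05006037  0.          0.          0.          0.        ]
```

```bash
python3 -m jog '{"linear":[[17,-26,2],[17,-26,2],[17,-26,2],[17,-26,2],[17,-26,2],[17,-26,2],[17,-26,2],[17,-26,2],[17,-26,2],[17,-26,2],[17,-26,2],[17,-26,2]],"turn":[-1,-1,-1,-1,-1,-1,-1,-1,-1,-1,-1,-1]}'
python3 -m jog '{"linear":[[0,0,0],[0,0,0]],"turn":[-0.7,0]}'
python3 - <<'E'
from h import *
im=snapshot("wrist"); cv2.imwrite("pics/w1.png",im[:,:,::-1])
import pickle; pickle.dump((im,get_calibration("wrist")),open("w1.pkl","wb"))
print(sense()["tcp_pos"],sense()["tool_rot"],sense()["q"])
E
```

```text
t: 1.6
tcp_pos: [0.4816, 0.2471, 0.4284]
tool_rot: [0.685, 0.728, -0.0, -0.0]
force: [0.7, -0.9, -0.0]
finger_gap: 0.998
gripper_force: 0.0
t: 1.85
tcp_pos: [0.4814, 0.2477, 0.4283]
tool_rot: [0.706, 0.708, -0.0, -0.0]
force: [0.6, -0.3, -0.1]
finger_gap: 1.001
gripper_force: 0.0
[0.48116505 0.24796855 0.42833235] [ 7.05849556e-01  7.08361594e-01 -4.23290455e-04 -2.76517438e-04] [2.69311954e-01 3.86453204e-01 1.61499950e+00 6.75852779e-05
 1.14114929e+00 2.65731210e-01]
```

View pics/w1.png

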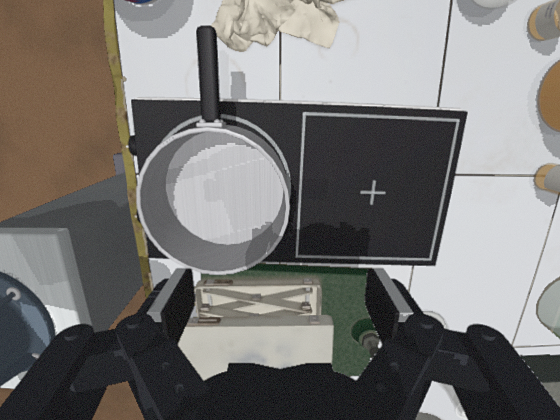

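The wrist picture shows the pan rim around (214,198), the handle up to (206,30), the square's corners at about (304,113), (461,120), (432,261), (297,257), and its cross at (372,192).

```bash
cat >> h.py <<'E'
def corners(im,pts):
    g=cv2.cvtColor(im,cv2.COLOR_RGB2GRAY); p=np.array(pts,np.float32).reshape(-1,1,2)
    return cv2.cornerSubPix(g,p,(4,4),(-1,-1),(3,30,.01)).reshape(-1,2)
def rim(im,c,guess,z,r=.076):
    """outermost bright-to-dark edge near the expected rim circle, then circle fit on plane z"""
    g=cv2.GaussianBlur(cv2.cvtColor(im,cv2.COLOR_RGB2GRAY),(0,0),1).astype(np.float32); ctr=np.array(guess[:2],float)
    from scipy.optimize import least_squares
    for _ in range(4):
        th=np.linspace(0,2*np.pi,120,endpoint=False); rr=np.linspace(r-.012,r+.012,49); P=[]
        for t in th:
            if abs(np.angle(np.exp(1j*(t-np.pi/2))))<.35: continue
            L=np.c_[ctr[0]+rr*np.cos(t),ctr[1]+rr*np.sin(t),0*rr+z]
            px=proj(c,L).astype(np.float32); v=cv2.remap(g,px[:,:1],px[:,1:],1)[:,0]
            k=np.argmin(np.gradient(v)); 
            if np.gradient(v)[k]<-3: P.append(L[k,:2])
        P=np.array(P)
        f=least_squares(lambda q:np.hypot(*(P-q[:2]).T)-q[2],[*ctr,r],loss="soft_l1",f_scale=.001)
        ctr=f.x[:2]
    return f.x,np.median(abs(f.fun)),len(P)
E
python3 - <<'E'
from h import *
import pickle
im,c=pickle.load(open("w1.pkl","rb"))
q=corners(im,[(304,113),(461,120),(432,261),(297,257),(372,192)])
print(q.round(1).tolist()); P=plane(c,q,.045);print(P.round(4),P[:4].mean(0)); print(np.linalg.norm(np.diff(P[[0,1,2,3,0]],axis=0),axis=1))
print(np.degrees(np.arctan2(*(P[1]-P[0])[[1,0]])),np.degrees(np.arctan2(*(P[2]-P[3])[[1,0]])))
g=plane(c,[(214,198)],.117)[0]
for z in(.107,.112,.117,.122): print(z,rim(im,c,g,z))
# height check from side view: cross & rim
sc=get_calibration("side"); print("cross seen in side at",proj(sc,[P[4]]), "square",proj(sc,P[:4]).round(0).tolist())
E
```

```text
[[302.6000061035156, 112.0], [461.0, 120.0], [432.0, 261.0], [297.0, 257.0], [372.5, 192.3000030517578]]
[[0.5054 0.3304 0.045 ]
 [0.6883 0.3243 0.045 ]
 [0.6833 0.1438 0.045 ]
 [0.503  0.1499 0.045 ]
 [0.5933 0.2376 0.045 ]] [0.59502383 0.23709387 0.045     ]
[0.18301992 0.18058012 0.1804004  0.18053163]
-1.9038618182886413 -1.929881062215305
0.107 (array([0.41116738, 0.23840498, 0.07860949]), np.float64(0.00018474364281900746), 105)
0.112 (array([0.41234043, 0.23991479, 0.07731347]), np.float64(0.0003238667287956548), 107)
0.117 (array([0.4136409 , 0.24181027, 0.07608836]), np.float64(0.0005078971127346482), 107)
0.122 (array([0.41531638, 0.24416031, 0.07524989]), np.float64(0.0008176750189598236), 107)
cross seen in side at [[284.0652214  190.11152684]] square [[256.0, 180.0], [303.0, 176.0], [315.0, 201.0], [265.0, 206.0]]
```

```bash
python3 -m jog '{"linear":[[3,-3,-20],[3,-3,-20],[0,0,-15],[0,0,0]],"turn":[0,0,0,0]}'
python3 - <<'E'
from h import *
import pickle
im0,c0=pickle.load(open("w1.pkl","rb"))
c=get_calibration("wrist");im=snapshot("wrist"); cv2.imwrite("pics/w2.png",im[:,:,::-1])
P=plane(c0,[(372.5,192.3)],.045)
q=corners(im,proj(c,P)); print("cross",proj(c,P),q,tri([c0,c],[(372.5,192.3),q[0]]))
g=[.4136,.2418]
for z in(.107,.112,.117,.122): print(z,rim(im,c,g,z))
print(sense()["tcp_pos"])
E
```

```text
t: 2.4
tcp_pos: [0.4867, 0.2423, 0.3725]
tool_rot: [0.706, 0.708, -0.001, -0.001]
force: [-0.3, 0.2, -0.1]
finger_gap: 0.999
gripper_force: 0.0
cross [[384.27075254 200.67060121]] [[384.33365 200.94324]] (array([0.59169137, 0.2388399 , 0.04979389]), [8.89507630331266e-05, 8.89507630333061e-05])
0.107 (array([0.41048695, 0.23774964, 0.07900164]), np.float64(2.1555257530003757e-05), 102)
0.112 (array([0.41211455, 0.2395832 , 0.07734114]), np.float64(0.0001669013749888426), 101)
0.117 (array([0.41374887, 0.2416015 , 0.07573756]), np.float64(0.0002558219219004898), 101)
0.122 (array([0.41612427, 0.24456713, 0.0747344 ]), np.float64(0.0011614042827856053), 101)
[0.48703748 0.24240994 0.37334538]
```

```bash
python3 -m jog '{"linear":[[0,0,-22],[0,0,-22],[0,0,-22],[0,0,-22],[0,0,-22],[0,0,0]],"turn":[0,0,0,0,0,0]}'
python3 -m jog '{"linear":[[0,0,0],[0,0,0],[0,0,0],[0,0,0],[0,0,0],[0,0,0]],"turn":[0,0,0,0,0,0]}' 0 30
```

```text
t: 3.2
tcp_pos: [0.4871, 0.2422, 0.2632]
tool_rot: [0.706, 0.708, -0.001, -0.001]
force: [-0.8, -0.7, 0.0]
finger_gap: 0.999
gripper_force: 0.0
t: 3.95
tcp_pos: [0.4874, 0.2421, 0.2641]
tool_rot: [0.706, 0.708, 0.0, -0.0]
force: [0.4, -0.1, 4.8]
finger_gap: 0.041
gripper_force: 30.5
```

```bash
python3 -m jog '{"linear":[[8,0,0],[16,0,0],[19,-1,0],[20,-1,0],[20,0,0],[20,-1,0],[20,0,0],[20,-1,0],[19,0,0],[12,0,0],[6,0,0],[0,0,0]],"turn":[0,0,0,0,0,0,0,0,0,0,0,0]}'
python3 -m jog '{"linear":[[0,0,0],[0,0,0],[0,0,0],[0,0,0]],"turn":[0,0,0,0]}' 1

```

```text
t: 5.45
tcp_pos: [0.666, 0.2382, 0.2641]
tool_rot: [0.706, 0.708, -0.002, -0.002]
force: [-4.1, 0.4, 8.0]
finger_gap: 0.04
gripper_force: 30.5
t: 5.95
tcp_pos: [0.6674, 0.238, 0.2635]
tool_rot: [0.706, 0.708, -0.0, -0.0]
force: [0.3, -0.1, 0.2]
finger_gap: 0.881
gripper_force: 0.0
```

```bash
python3 -m jog '{"linear":[[0,0,20],[0,0,30],[-10,0,40],[-20,0,40],[-20,0,20],[-10,0,0],[0,0,0]],"turn":[0,0,0,0,0,0,0]}'
python3 - <<'E'
from h import *
c=get_calibration("wrist");im=snapshot("wrist"); cv2.imwrite("pics/w3.png",im[:,:,::-1])
for z in(.112,.117): print(z,rim(im,c,[.594,.2375],z))
print(sense()["tcp_pos"])
S=[[.5054,.3304,.045],[.6883,.3243,.045],[.6833,.1438,.045],[.503,.1499,.045]]
print(proj(c,S).round(0).tolist())
E
```

```text
t: 6.82
tcp_pos: [0.6066, 0.2381, 0.4137]
tool_rot: [0.706, 0.708, -0.0, -0.0]
force: [-1.0, 0.2, -0.4]
finger_gap: 1.0
gripper_force: 0.0
0.112 (array([0.5912543 , 0.23541296, 0.07730165]), np.float64(0.0002863553906714972), 104)
0.117 (array([0.59147271, 0.23700551, 0.07590327]), np.float64(0.00040230599861937333), 104)
[0.60714507 0.23801437 0.41300254]
[[186.0, 102.0], [357.0, 109.0], [341.0, 260.0], [198.0, 255.0]]
```

View pics/w3.png

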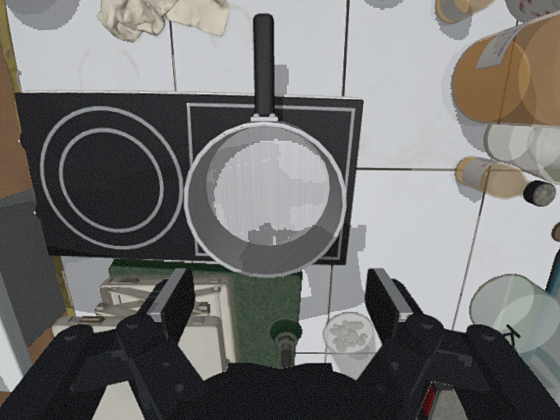

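The wrist picture shows the pan inside the square (rim centre about (266,199), square corners (187,103), (356,108), (341,260)), about 3 mm off the centre. Next comes the lid, passing on the robot's side of the rod.

```bash
python3 -m jog '{"linear":[[-40,0,0],[-45,-10,0],[-40,-35,0],[-20,-40,0],[0,-45,-5],[0,-45,-5],[0,-45,-5],[0,-45,-5],[10,-45,-5],[10,-45,-5],[8,-45,0],[0,-8,0]],"turn":[0,0,0,0,0,0,0,0,0,0,0,0]}'
python3 -m jog '{"linear":[[0,0,0]],"turn":[0]}'
python3 - <<'E'
from h import *
import pickle
c=get_calibration("wrist");im=snapshot("wrist"); cv2.imwrite("pics/w4.png",im[:,:,::-1])
pickle.dump((im,c),open("w4.pkl","wb"))
print(sense()["tcp_pos"],sense()["q"])
E
```

```text
t: 8.38
tcp_pos: [0.4914, -0.1733, 0.3825]
tool_rot: [0.707, 0.707, -0.0, 0.0]
force: [0.3, 0.0, 0.3]
finger_gap: 1.001
gripper_force: 0.0
t: 8.5
tcp_pos: [0.4902, -0.1703, 0.3827]
tool_rot: [0.707, 0.708, -0.0, -0.001]
force: [-0.4, 0.6, -0.2]
finger_gap: 1.002
gripper_force: 0.0
[ 0.49000676 -0.16943659  0.38283089] [-5.48774991e-01  4.15052350e-01  1.72095020e+00  4.90081937e-04
  1.00829567e+00 -5.51432036e-01]
```

View pics/w4.png

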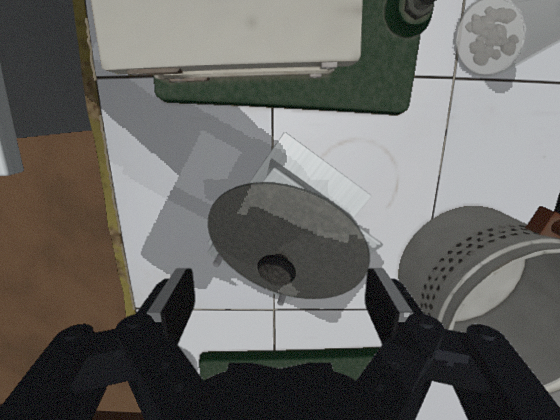

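The picture shows the lid as a tilted ellipse around (289,240) with its knob at (276,270); the rest's foot has its upper edge from (285,133) to (368,195), so the rest is yawed. I'll take a second place for height.

```bash
python3 -m jog '{"linear":[[-10,30,0],[-20,40,0],[-10,10,0],[0,0,0],[0,0,0]],"turn":[0,0,0,0,0]}'
python3 - <<'E'
from h import *
import pickle
c=get_calibration("wrist");im=snapshot("wrist"); pickle.dump((im,c),open("w5.pkl","wb"))
a=cv2.resize(im[120:420,140:440],None,fx=1.33,fy=1.33,interpolation=cv2.INTER_CUBIC)
im4,c4=pickle.load(open("w4.pkl","rb"))
b=cv2.resize(im4[120:420,140:440],None,fx=1.33,fy=1.33,interpolation=cv2.INTER_CUBIC)
cv2.imwrite("pics/w5.png",np.hstack([b,a])[:,:,::-1]);print(a.shape)
print(plane(c4,[(285,133),(368,195)],0))
E
```

```text
t: 9.18
tcp_pos: [0.4512, -0.0904, 0.3841]
tool_rot: [0.706, 0.708, 0.0, 0.001]
force: [-0.3, 0.0, 0.0]
finger_gap: 1.003
gripper_force: 0.0
(399, 399, 3)
[[ 0.49465787 -0.11033903  0.        ]
 [ 0.59645417 -0.18342844  0.        ]]
```

View pics/w5.png

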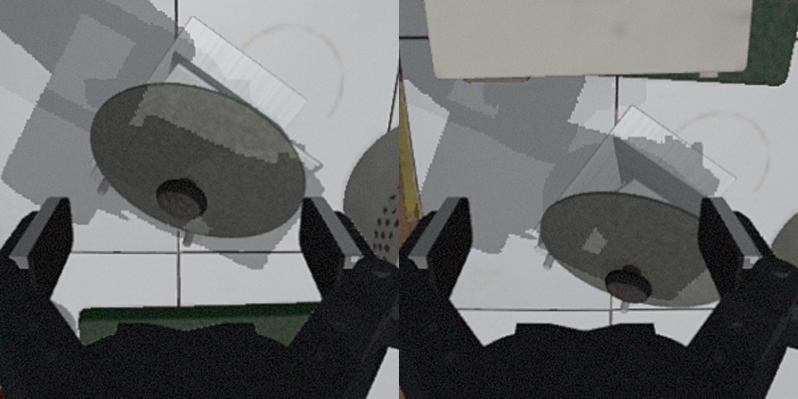

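The crops show the knob at about (276,270) in view 1 and (312,336) in view 2, and the foot's edge corners at (285,131)–(371,195) and (315,199)–(394,255).

```bash
python3 - <<'E'
from h import *
import pickle
cs=[];ks=[];ls=[]
for n,k,e in(("w4",(276,270),[(285,131.5),(371,195)]),("w5",(312,336),[(315.2,199),(394,254.6)])):
    im,c=pickle.load(open(n+".pkl","rb")); g=cv2.cvtColor(im,cv2.COLOR_RGB2GRAY)
    f=plane(c,e,0); print("foot",f.round(4).tolist(),np.linalg.norm(f[1]-f[0]),np.degrees(np.arctan2(*(f[1]-f[0])[[1,0]])))
    print(g[k[1]-22:k[1]+24:3,k[0]].tolist())
    m=((g<52)*255).astype(np.uint8); m=cv2.morphologyEx(m,cv2.MORPH_OPEN,np.ones((3,3)))
    m=cv2.morphologyEx(m,cv2.MORPH_CLOSE,np.ones((7,7)))
    nn,lab,st,ce=cv2.connectedComponentsWithStats(m); i=lab[k[1],k[0]]
    x,y,w,h,a=st[i]; print(n,"knob bbox",x,y,w,h,a,"cent",ce[i])
    cs.append(c);ks.append((x+(w-1)/2,y+(h-1)/2))
print(ks,tri(cs,ks))
X=tri(cs,ks)[0]
for n in("side","scene"):
    print(n,proj(get_calibration(n),[X]))
E
```

```text
foot [[0.4946, -0.1087, 0.0], [0.6001, -0.1834, 0.0]] 0.12929502663986595 -35.317928642692735
[57, 69, 22, 16, 23, 20, 56, 44, 60, 57, 53, 57, 58, 64, 59, 113]
w4 knob bbox 257 254 39 27 618 cent [275.76375405 264.98705502]
foot [[0.4948, -0.1102, 0.0], [0.6021, -0.186, 0.0]] 0.13143945132393411 -35.23601399825528
[69, 60, 28, 25, 18, 27, 32, 43, 49, 56, 58, 83, 145, 123, 188, 185]
w5 knob bbox 0 0 560 420 190791 cent [275.68160972 176.71686295]
[(np.float64(276.0), np.float64(267.0)), (np.float64(279.5), np.float64(209.5))] (array([0.47142414, 0.09997591, 0.69011835]), [0.022531064342289048, 0.022531064342289155])
side [[259.56566658  16.05094807]]
scene [[245.66798047  -8.10290552]]
```

```bash
python3 - <<'E'
from h import *
import pickle
cs=[pickle.load(open(n+".pkl","rb"))[1] for n in("w4","w5")]
X,r=tri(cs,[(276.8,270.4),(312.5,332.8)]);print("knob",X,r)
for n in("side","scene"): print(n,proj(get_calibration(n),[X,[.4915,-.2266,.0937]]))
a=[snapshot(n)[y-60:y+60,x-60:x+60] for n,x,y in(("side",287,266),("scene",361,236))]
cv2.imwrite("pics/kn.png",cv2.resize(np.hstack(a),None,fx=3,fy=3,interpolation=cv2.INTER_CUBIC)[:,:,::-1])
E
```

```text
knob [ 0.48662111 -0.2371606   0.08775983] [0.0006942597875055804, 0.0006942597875056155]
side [[285.94959651 268.08312382]
 [286.84344303 263.87366476]]
scene [[361.26439809 232.82014113]
 [358.50087345 229.19837387]]
```

View pics/kn.png

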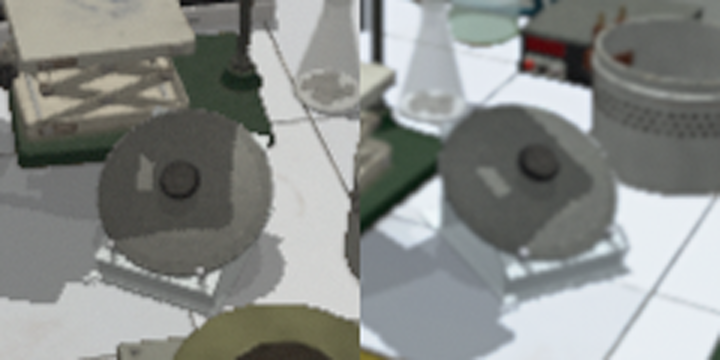

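Knob centre reads (287,266) in the side and (360.7,230.3) in the scene picture; combine all four views.

```bash
python3 - <<'E'
from h import *
import pickle
cs=[pickle.load(open(n+".pkl","rb"))[1] for n in("w4","w5")]+[get_calibration("side"),get_calibration("scene")]
p=[(276.8,270.4),(312.5,332.8),(287,266),(360.7,230.3)]
X,r=tri(cs,p);print(X,np.round(r,4))
for c,q in zip(cs,p): print(proj(c,[X])-q)
for z in (.088,.094): print([plane(c,[q],z).round(4).tolist() for c,q in zip(cs,p)])
s=sense();print(s["tcp_pos"],s["q"][5])
sc=cs[2];print("jack top corners",plane(sc,[(227,200),(286,193),(291,220),(231,226)],.13).round(3).tolist())
E
```

```text
[ 0.48776964 -0.23421986  0.09298537] [0.0017 0.0019 0.0023 0.0011]
[[ 1.7282926  -0.35548786]]
[[1.13981725 1.50558737]]
[[-0.82706433 -0.04965535]]
[[-0.16230497  0.37577057]]
[[[0.486, -0.2374, 0.088]], [[0.4872, -0.2365, 0.088]], [[0.4916, -0.2292, 0.088]], [[0.4986, -0.2303, 0.088]]]
[[[0.4861, -0.234, 0.094]], [[0.4863, -0.2313, 0.094]], [[0.4897, -0.236, 0.094]], [[0.4882, -0.2344, 0.094]]]
[ 0.45101823 -0.09075699  0.38377557] -0.4440275464602892
jack top corners [[0.363, 0.078, 0.13], [0.561, 0.085, 0.13], [0.541, -0.069, 0.13], [0.356, -0.067, 0.13]]
```

```bash
python3 -m jog '{"linear":[[4.5,-18,-5],[4.5,-18,-10],[4.5,-18,-10],[4.5,-18,-10],[4.5,-18,-10],[4.5,-18,-10],[4.5,-18,-10],[4.5,-18,-10],[0,0,0],[0,0,0]],"turn":[-0.88,-0.88,-0.88,-0.88,-0.88,-0.88,-0.89,-0.89,0,0]}'
python3 - <<'E'
from h import *
c=get_calibration("wrist");im=snapshot("wrist"); cv2.imwrite("pics/w6.png",im[:,:,::-1])
print(sense()["tcp_pos"],sense()["tool_rot"]);K=np.array([.4875,-.234,.093]);a=np.array([-.289,-.408,.866])
L=K-.025*a;u=np.array([.5,.707,.5]);v=np.array([.816,-.578,0])
print(proj(c,[K,K+.012*a,L+.084*u,L-.084*u,L+.084*v,L-.084*v]).round(0).tolist())
E
```

```text
t: 10.58
tcp_pos: [0.4861, -0.2338, 0.3087]
tool_rot: [0.887, 0.461, -0.0, -0.0]
force: [0.0, 0.7, 0.2]
finger_gap: 1.002
gripper_force: 0.0
[ 0.48611232 -0.23349039  0.30883213] [ 8.87392643e-01  4.61014295e-01 -6.72332089e-05 -3.36696179e-04]
[[284.0, 238.0], [284.0, 253.0], [286.0, 103.0], [283.0, 270.0], [398.0, 211.0], [169.0, 210.0]]
```

View pics/w6.png

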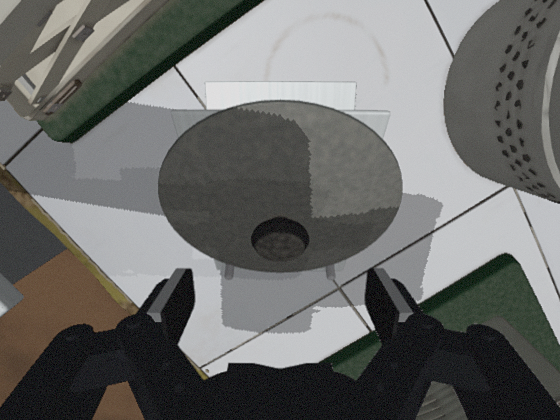

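The picture shows the lid ellipse square to the gripper (158–403 wide, 100–271 high), with the knob at (280,240) midway between the fingers (192, 367), so the yaw and centring are good.

```bash
python3 -m jog '{"linear":[[-0.5,-0.5,-12],[0,-0.5,-12],[0,0,-12],[0,0,-10],[0,0,-6],[0,0,0]],"turn":[0,0,0,0,0,0]}'
python3 -m jog '{"linear":[[0,0,0],[0,0,0],[0,0,0],[0,0,0],[0,0,0]],"turn":[0,0,0,0,0]}' 0 30
```

```text
t: 11.38
tcp_pos: [0.4857, -0.2349, 0.2561]
tool_rot: [0.888, 0.461, -0.0, -0.001]
force: [-0.1, -0.2, -0.6]
finger_gap: 1.0
gripper_force: 0.0
t: 12.0
tcp_pos: [0.4856, -0.2348, 0.2574]
tool_rot: [0.888, 0.461, -0.0, -0.0]
force: [-1.7, 0.0, 6.1]
finger_gap: 0.418
gripper_force: 29.6
```

```bash
python3 -m jog '{"linear":[[-1.5,-2,4.5],[-3,-4,8.5],[-4.5,-6.5,13.5],[-4.5,-6.5,13.5],[-3.5,-5,12],[0,0,20],[0,0,30],[0,0,30],[0,0,30],[0,0,10],[0,0,0]],"turn":[0,0,0,0,0,0,0,0,0,0,0]}'
python3 - <<'E'
from h import *
im=snapshot("wrist");cv2.imwrite("pics/w7.png",np.hstack([im,snapshot("side")])[:,:,::-1][::1])
a=cv2.imread("pics/w7.png");cv2.imwrite("pics/w7.png",cv2.resize(a,(800,300)))
E
```

```text
t: 13.38
tcp_pos: [0.4685, -0.2589, 0.4292]
tool_rot: [0.888, 0.461, 0.0, 0.0]
force: [-0.0, 0.6, -3.7]
finger_gap: 0.412
gripper_force: 30.6
```

View pics/w7.png

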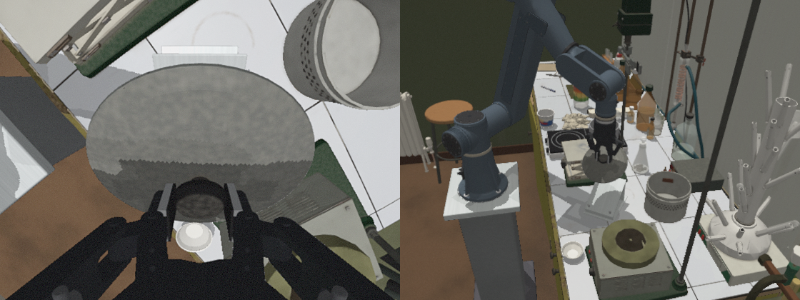

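The lid is held (3.7 N weight), still tilted. I'll level it on the jack platform.

```bash
python3 -m jog '{"linear":[[-2,20,0],[-2,35,0],[-2,38,0],[-2,38,0],[-2,38,0],[-2,38,-10],[-2,35,-10],[0,24,-10],[0,0,-15],[0,0,-15],[0,0,0]],"turn":[0,0,0,0,0,0,0,0,0,0,0]}'
python3 -m jog '{"linear":[[0,0,-5],[0,0,-5],[0,0,-5],[0,0,0]],"turn":[0,0,0,0]}' - 20

```

```text
t: 14.85
tcp_pos: [0.4535, 0.0082, 0.3673]
tool_rot: [0.887, 0.461, -0.002, -0.002]
force: [0.2, -0.1, -3.3]
finger_gap: 0.412
gripper_force: 30.8
t: 15.35
tcp_pos: [0.4547, 0.007, 0.3534]
tool_rot: [0.888, 0.461, -0.0, -0.0]
force: [-0.4, 0.2, -4.0]
finger_gap: 0.414
gripper_force: 30.8
```

```bash
python3 -m jog '{"linear":[[0,0,-4],[0,0,-4],[0,0,-4],[0,0,0]],"turn":[0,0,0,0]}' 0 20
python3 -m jog '{"linear":[[0,0,-4],[0,0,-4],[0,0,0]],"turn":[0,0,0]}'
python3 -m jog '{"linear":[[0,0,-4],[0,0,-4],[0,0,0]],"turn":[0,0,0]}'

```

```text
t: 15.85
tcp_pos: [0.4548, 0.007, 0.3414]
tool_rot: [0.888, 0.461, -0.0, -0.0]
force: [-0.1, -0.1, -2.9]
finger_gap: 0.415
gripper_force: 30.9
t: 16.23
tcp_pos: [0.4547, 0.007, 0.3333]
tool_rot: [0.888, 0.461, -0.0, -0.0]
force: [-0.2, -0.8, -2.5]
finger_gap: 0.412
gripper_force: 30.9
t: 16.6
tcp_pos: [0.4547, 0.0071, 0.3253]
tool_rot: [0.888, 0.461, -0.0, -0.0]
force: [0.7, 0.5, -3.9]
finger_gap: 0.413
gripper_force: 30.8
```

```bash
python3 - <<'E'
from h import *
w=snapshot("wrist")[:,:,::-1]; s=snapshot("side")[120:330,150:430,::-1]
cv2.imwrite("pics/w8.png",np.hstack([cv2.resize(w,(400,300)),cv2.resize(s,(400,300))]))
E
```

```text
(no output)
```

View pics/w8.png

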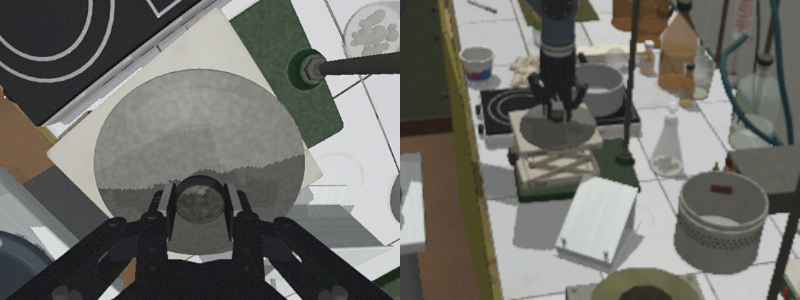

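The lid now looks nearly level just above the platform (wrist ellipse centred (200,160) with the knob centred between the pads). Lower it to contact.

```bash
python3 -m jog '{"linear":[[0,0,-2],[0,0,-2],[0,0,0]],"turn":[0,0,0]}'
python3 -m jog '{"linear":[[0,0,-2],[0,0,-2],[0,0,0]],"turn":[0,0,0]}'
python3 -m jog '{"linear":[[0,0,-2],[0,0,-2],[0,0,0]],"turn":[0,0,0]}'
```

```text
t: 17.08
tcp_pos: [0.4548, 0.0071, 0.3216]
tool_rot: [0.888, 0.461, -0.0, -0.0]
force: [1.0, 1.0, -2.1]
finger_gap: 0.41
gripper_force: 30.8
t: 17.45
tcp_pos: [0.4549, 0.0071, 0.3178]
tool_rot: [0.888, 0.461, 0.0, 0.0]
force: [0.4, 1.3, -1.1]
finger_gap: 0.412
gripper_force: 31.0
t: 17.82
tcp_pos: [0.4547, 0.0073, 0.3167]
tool_rot: [0.888, 0.461, 0.001, 0.001]
force: [-6.0, 2.1, 28.0]
finger_gap: 0.414
gripper_force: 33.0
```

```bash
python3 -m jog '{"linear":[[0,0,0],[0,0,2],[0,0,1],[0,0,0]],"turn":[0,0,0,0]}' 0.7
python3 - <<'E'
from h import *
import pickle
c=get_calibration("wrist");im=snapshot("wrist");pickle.dump((im,c),open("w9.pkl","wb"))
s=sense();print(s["tcp_pos"],s["force"])
cv2.imwrite("pics/w9.png",im[:,:,::-1])
t=s["tcp_pos"];th=np.linspace(0,2*np.pi,8,endpoint=False)
print(proj(c,[[t[0]+.084*np.cos(a),t[1]+.084*np.sin(a),.13] for a in th]).round(0).tolist(),proj(c,[[t[0],t[1],.167]]))
E
```

```text
t: 18.32
tcp_pos: [0.4549, 0.007, 0.3165]
tool_rot: [0.888, 0.461, -0.0, -0.0]
force: [-0.2, -0.4, 0.1]
finger_gap: 0.7
gripper_force: 0.0
[0.45483959 0.00703075 0.31649305] [-0.27414057 -0.04519963  0.01572728]
[[411.0, 178.0], [312.0, 109.0], [188.0, 139.0], [138.0, 236.0], [175.0, 327.0], [261.0, 369.0], [355.0, 352.0], [419.0, 280.0]] [[282.99329251 296.62391046]]
```

View pics/w9.png

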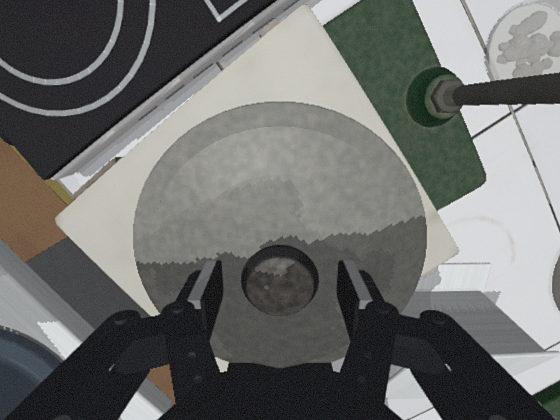

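The lid lies flat on the platform (ellipse 133–427, top 101); the knob's top face is at (281,284), slightly toward the camera from the tool axis (283,297).

```bash
python3 - <<'E'
from h import *
import pickle
from scipy.optimize import least_squares
im,c=pickle.load(open("w9.pkl","rb"))
t=np.array([.4549,.0070])
k=plane(c,[(281,284)],.167)[0]
e=plane(c,[(280,101),(133,235),(427,235),(200,122),(362,122),(148,182),(412,182)],.131)[:,:2]
f=least_squares(lambda q:np.hypot(*(e-q[:2]).T)-q[2],[*t,.084]);print("knob-t",k[:2]-t,"lid-t",f.x[:2]-t,f.x[2],f.fun.round(4))
R=np.array([[-.573,-.82]]) 
E
```

```text
knob-t [0.00306923 0.00610595] lid-t [0.00048993 0.00305125] 0.08385734503800078 [-0.      0.0006  0.0005  0.0004  0.0008 -0.001  -0.0011]
```

```bash
python3 -m jog '{"linear":[[1,2,0],[1,2,0],[0,0,0]],"turn":[0,0,0]}' 0.7
python3 -m jog '{"linear":[[0,0,0],[0,0,0],[0,0,0],[0,0,0],[0,0,0]],"turn":[0,0,0,0,0]}' 0 40
python3 -m jog '{"linear":[[0,0,5],[0,0,10],[0,0,15],[0,0,15],[0,0,5],[0,0,0]],"turn":[0,0,0,0,0,0]}'
python3 - <<'E'
from h import *
import pickle
c=get_calibration("wrist");im=snapshot("wrist");pickle.dump((im,c),open("w10.pkl","wb"))
s=sense();print(s["tcp_pos"],s["force"])
# lid edge points: strongest radial edge in upper half around the expected circle
g=cv2.GaussianBlur(cv2.cvtColor(im,cv2.COLOR_RGB2GRAY),(0,0),1).astype(np.float32)
from scipy.optimize import least_squares
t=s["tcp_pos"]
for z in (t[2]-.187,):
  P=[]
  for a in np.radians(np.arange(-20,131,5)):
    rr=np.linspace(.074,.094,60);L=np.c_[t[0]+rr*np.cos(a),t[1]+rr*np.sin(a),0*rr+z];px=proj(c,L).astype(np.float32)
    v=cv2.remap(g,px[:,:1],px[:,1:],1)[:,0];P.append(L[np.argmax(np.gradient(v)),:2])
  P=np.array(P);f=least_squares(lambda q:np.hypot(*(P-q[:2]).T)-q[2],[*t[:2],.084],loss="soft_l1",f_scale=.001)
  print(f.x[:2]-t[:2],f.x[2],np.abs(f.fun).max(),np.median(abs(f.fun)))
E
```

```text
t: 18.75
tcp_pos: [0.4569, 0.0113, 0.3167]
tool_rot: [0.888, 0.461, -0.0, -0.0]
force: [0.3, -0.2, 0.6]
finger_gap: 0.698
gripper_force: 0.0
t: 19.38
tcp_pos: [0.4569, 0.011, 0.3171]
tool_rot: [0.888, 0.461, 0.0, 0.0]
force: [-1.2, -0.3, 5.8]
finger_gap: 0.408
gripper_force: 39.5
t: 20.12
tcp_pos: [0.4567, 0.0111, 0.3668]
tool_rot: [0.888, 0.461, 0.0, 0.0]
force: [-0.4, 0.8, -4.4]
finger_gap: 0.405
gripper_force: 40.4
[0.45655279 0.01114522 0.36650494] [ 0.06935809 -0.22067814 -3.54438554]
[-0.00259681 -0.00143128] 0.08541297333540547 0.011178848487727433 0.00026647772181212503
```

```bash
python3 -m jog '{"linear":[[0,20,0],[0,35,0],[0,40,0],[5,40,0],[15,35,0],[25,30,0],[30,20,0],[30,7,0],[20,0,0],[11,0,0],[0,0,0],[0,0,0]],"turn":[0,0,0,0,0,0,0,0,0,0,0,0]}'
python3 -m jog '{"linear":[[0,0,-10],[0,0,-15],[0,0,-15],[0,0,-8],[0,0,-4],[0,0,0],[0,0,0]],"turn":[0,0,0,0,0,0,0]}'
python3 - <<'E'
from h import *
s=sense();print(s["tcp_pos"],s["force"])
w=snapshot("wrist")[:,:,::-1]; q=snapshot("side")[120:270,170:370,::-1]
cv2.imwrite("pics/w11.png",np.hstack([cv2.resize(w,(400,300)),cv2.resize(q,(400,300))]))
E
```

```text
t: 21.68
tcp_pos: [0.5919, 0.2379, 0.3662]
tool_rot: [0.888, 0.461, -0.001, -0.0]
force: [-0.1, 0.3, -3.9]
finger_gap: 0.405
gripper_force: 40.5
t: 22.55
tcp_pos: [0.5931, 0.2381, 0.3152]
tool_rot: [0.888, 0.461, 0.001, 0.0]
force: [0.5, 0.1, -4.4]
finger_gap: 0.405
gripper_force: 40.5
[0.59306345 0.23814533 0.31524818] [ 0.4872427   0.1427276  -4.38602727]
```

View pics/w11.png

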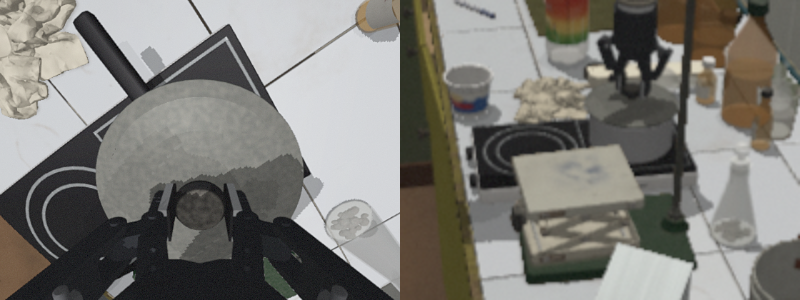

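The lid hangs level just above the pan, covering it in both halves of the picture. I've used my ten pictures; lower in small steps by force.

```bash
python3 -m jog '{"linear":[[0,0,-2],[0,0,-2],[0,0,-2],[0,0,-1],[0,0,0],[0,0,0]],"turn":[0,0,0,0,0,0]}'
python3 -m jog '{"linear":[[0,0,-1],[0,0,-1],[0,0,0]],"turn":[0,0,0]}'
```

```text
t: 23.4
tcp_pos: [0.5928, 0.2381, 0.3077]
tool_rot: [0.888, 0.461, 0.0, 0.0]
force: [-0.7, 0.6, -4.7]
finger_gap: 0.409
gripper_force: 40.5
t: 23.78
tcp_pos: [0.5928, 0.2382, 0.307]
tool_rot: [0.888, 0.461, 0.0, 0.0]
force: [-2.3, 0.4, 5.1]
finger_gap: 0.405
gripper_force: 41.2
```

```bash
python3 -m jog '{"linear":[[0,0,0],[0,0,0],[0,0,0],[0,0,0]],"turn":[0,0,0,0]}' 0.75
python3 -m jog '{"linear":[[0,0,5],[0,0,15],[0,0,30],[0,0,40],[0,0,20],[0,0,0],[0,0,0]],"turn":[0,0,0,0,0,0,0]}' 1
python3 - <<'E'
from h import *
from scipy.optimize import least_squares
c=get_calibration("wrist");im=snapshot("wrist");cv2.imwrite("pics/w12.png",im[:,:,::-1])
g=cv2.GaussianBlur(cv2.cvtColor(im,cv2.COLOR_RGB2GRAY),(0,0),1).astype(np.float32)
t=np.array([.5915,.237])
for z in(.117,.119):
  ctr=t.copy()
  for _ in range(3):
    P=[]
    for a in np.radians(np.arange(-60,171,5)):
      if 75<np.degrees(a)<105: continue
      rr=np.linspace(.072,.096,70);L=np.c_[ctr[0]+rr*np.cos(a),ctr[1]+rr*np.sin(a),0*rr+z];px=proj(c,L).astype(np.float32)
      v=cv2.remap(g,px[:,:1],px[:,1:],1)[:,0];P.append(L[np.argmin(np.gradient(v)),:2])
    P=np.array(P);f=least_squares(lambda q:np.hypot(*(P-q[:2]).T)-q[2],[*ctr,.084],loss="soft_l1",f_scale=.001);ctr=f.x[:2]
  print(z,f.x,np.median(abs(f.fun)))
S=[[.5054,.3304,.045],[.6883,.3243,.045]]
print("square corners pred",proj(c,S),corners(im,proj(c,S)))
E
```

```text
t: 24.28
tcp_pos: [0.5929, 0.2381, 0.3055]
tool_rot: [0.888, 0.461, -0.0, -0.0]
force: [-0.6, -0.0, 0.3]
finger_gap: 0.75
gripper_force: 0.0
t: 25.15
tcp_pos: [0.5924, 0.238, 0.4153]
tool_rot: [0.888, 0.461, -0.001, -0.0]
force: [-1.4, -0.4, -0.7]
finger_gap: 0.996
gripper_force: 0.0
0.117 [0.58912335 0.2362736  0.08651903] 0.0009741271283833647
0.119 [0.58985497 0.23711512 0.08556897] 0.0007794671038890005
square corners pred [[172.31892449 163.61717484]
 [308.89730917  67.56643908]] [[172.39145  163.94115 ]
 [306.25897   67.792946]]
```

```bash
python3 -c "
from station import *
print(sign_off())"
```

```text
the job is handed in; nothing more can be done
None
```

The job is handed in, result not shown: the pan was last measured about 3 mm off the square's centre and the lid about 2 mm off the pan's. I levelled the lid on the jack platform first, and its level on the pan was not measured separately.

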